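# Put the mixed-up sample containers back on their own stations

## Task

The containers on this lab bench have been mixed up: the conical flask belongs on the magnetic stirrer, the squat white jar on the balance pan, the brown bottle in the steel spill tray and the slim vial on the cork mat. Put each one upright in the middle of its own station, one container to a station; the empty white tile is there to park one on while you swap them round, so use it for that and leave it empty at the end. One container may already be right; do not tip any of them over and do not shift the box of pipette tips.

Things in the scene. Friction and masses are not known exactly. Their poses are not given: they have to be found in the camera images.
- flask: Conical (Erlenmeyer) flask of clear glass with a dark rubber stopper, 110 high in all. Base diameter 64, tapering from 6 above the base to a straight neck of diameter 26 that runs from 60 up to 96; the stopper, also diameter 26, is on top from 96 to 110. Pick it up by neck and stopper, about 88 above the base. About 160 g. Origin: centre of its underside, z up; it is round, so its yaw does not matter.
- jar: Squat white plastic jar with a white screw lid: height 50, body diameter 56 up to 34, lid diameter 60 above. The lowest container. Grasp it across body and lid about 32 above its base. About 180 g. Origin: centre of its underside, z up; it is round, so its yaw does not matter.
- bottle: Brown (amber) glass bottle with paper label and black screw cap, 118 high. Body diameter 54 up to 64, shoulder up to 80, neck diameter 26 up to 86, cap diameter 30 from 86 to 118. Pick it up by the cap, about 104 above its base. About 250 g. Origin: centre of its underside, z up; it is round, so its yaw does not matter.
- vial: Slim clear glass vial with a white cap and a grey sample in its lower part, 72 high: body diameter 28 up to 56, cap diameter 31 above. Grasp about 45 above its base. About 60 g. Origin: centre of its underside, z up; it is round, so its yaw does not matter.
- balance: Compact white balance with a square bright steel pan of 96 x 96, the pan's surface 36 above the bench, and a low display strip (22 high) on its -x side. The body's origin lies on the bench (z = 0) under the centre of the pan, z up; x points away from the display. Fixed to the bench.
- stirrer: Magnetic stirrer: grey square housing of 116 x 116 with a round white plate of diameter 98, the plate's surface 36 above the bench, and a small black knob on its -x side. The body's origin lies on the bench (z = 0) under the centre of the plate, z up; x points away from the knob. Fixed to the bench.
- tray: Square steel spill tray, 116 x 116 outside, walls 3 thick and 10 high; its inner floor is 3 above the bench. The body's origin lies on the bench (z = 0) under the centre of the tray, z up; x and y along its sides. Fixed to the bench.
- cork: Round cork mat of diameter 100, its top 14 above the bench. The body's origin lies on the bench (z = 0) under the centre of the mat, z up; its yaw does not matter. Fixed to the bench.
- tile: Square white ceramic tile of 106 x 106, its top 9 above the bench; empty at the start, the parking spot. The body's origin lies on the bench (z = 0) under the centre of the tile, z up; x and y along its sides. Fixed to the bench.
- tip_box: Box of pipette tips with grey top and yellow tips, 84 x 118 x 55 high, loose, about 400 g, beside the work; not to be moved. Origin: centre of its underside, z up, y along its long side.
Things that resemble listed ones, but are neither listed nor needed, are in the scene too. Leave any purple look-alike of the flask alone.

How it is judged:
On the way:
1. one of the containers stands upright on the white tile, released, its centre within 30 mm of the tile's centre (((horizontal distance between flask and tile below 0.03 m and z of flask in the frame of tile between 0.004 and 0.014 m and angle between flask's own z axis and vertical below 0.1 rad and contact force between flask and the fingers below 0.1 N and linear speed of flask below 0.02 m/s) or (horizontal distance between jar and tile below 0.03 m and z of jar in the frame of tile between 0.004 and 0.014 m and angle between jar's own z axis and vertical below 0.1 rad and contact force between jar and the fingers below 0.1 N and linear speed of jar below 0.02 m/s) or (horizontal distance between bottle and tile below 0.03 m and z of bottle in the frame of tile between 0.004 and 0.014 m and angle between bottle's own z axis and vertical below 0.1 rad and contact force between bottle and the fingers below 0.1 N and linear speed of bottle below 0.02 m/s) or (horizontal distance between vial and tile below 0.03 m and z of vial in the frame of tile between 0.004 and 0.014 m and angle between vial's own z axis and vertical below 0.1 rad and contact force between vial and the fingers below 0.1 N and linear speed of vial below 0.02 m/s))), for 0.2 s.
At the end, for the whole second after the job is handed in: Flask on the stirrer plate, jar on the balance pan, bottle in the spill tray and vial on the cork mat: each upright (within 0.1 rad), standing on that surface (height within 5 mm), its centre within 15 mm of the station's centre, released and at rest (horizontal distance between flask and stirrer below 0.015 m and z of flask in the frame of stirrer between 0.031 and 0.041 m and angle between each of flask, jar, bottle, vial's own z axis and vertical below 0.1 rad and contact force between each of flask, jar, bottle, vial and the fingers below 0.1 N and linear speed of each of flask, jar, bottle, vial below 0.02 m/s and horizontal distance between jar and balance below 0.015 m and z of jar in the frame of balance between 0.031 and 0.041 m and horizontal distance between bottle and tray below 0.015 m and z of bottle in the frame of tray between -0.002 and 0.008 m and horizontal distance between vial and cork below 0.015 m and z of vial in the frame of cork between 0.009 and 0.019 m); the robot touches nothing.
It fails at once if the flask is tipped by more than 0.6 rad (angle between flask's own z axis and vertical above 0.6 rad).
It fails at once if the jar is tipped by more than 0.6 rad (angle between jar's own z axis and vertical above 0.6 rad).
It fails at once if the bottle is tipped by more than 0.6 rad (angle between bottle's own z axis and vertical above 0.6 rad).
It fails at once if the vial is tipped by more than 0.6 rad (angle between vial's own z axis and vertical above 0.6 rad).
It fails at once if the box of pipette tips is shifted by more than 20 mm (distance of tip_box from where it was at the start of the episode above 0.02 m).
It also fails if it takes over 118 s, if anything falls off the work surface, if the arm or the gripper's body presses on something with over 40 N, if the wrist force passes 120 N, or if a joint passes its speed limit or range.

## Robot

A 6-joint arm with a two-finger parallel gripper is mounted at the origin on the work surface. World frame = base frame: x ahead of the robot, y to its left, z up, the work surface at z = 0. Lengths are in m, angles in rad, forces in N, time in s.
With the tool pointing down it reaches from about 0.325 to 0.925 m from the base axis. Payload 3.1 kg.
Tool frame: the origin (TCP) lies midway between the tips of the shut fingers; the grasp point (between the pads) lies 19 mm behind it; z points along the fingers, y is the line along which they close (so a half turn about z gives the same grasp; the last joint's range is limited). The gripper opens to 85 mm and grips with 20 to 120 N. Pads are 22 mm wide; open, the fingers measure 114 mm over their backs; the gripper's body (76 mm by 85 mm) begins 54 mm behind the grasp point. The pads swing forward as they close: fully open they stand 13 mm farther back than shut.
Start: joints at [-1.433, 0.217, 1.613, -0, 1.311, -0.112], TCP at [0.155, -0.606, 0.231] pointing down, gripper open.
Joint ranges: [-2.75, 2.75], [-0.78, 2.1], [0.31, 2.55], [-1.13, 4.27], [0.13, 2.63], [-2.58, 2.58]. Speed limits (rad/s): [2.79, 2.79, 3.14, 3.14, 3.14, 3.14].

## Interface

Orientations are given as [roll, pitch, yaw] about the fixed x, y, z axes, in that order (R = Rz(yaw) Ry(pitch) Rx(roll)).
In Python, from station import robot gives the robot as it stands. The module is installed in compiled form; this text tells all that it offers.
- The arm moves only by the shell command python3 -m handwheel 'ROWS' [OPENING] [FORCE]. ROWS is JSON, a list of rows, each a list of 2 entries, a list of its own where there are three numbers: the shift along the tool's x, y, z in cm, then the turn about the tool's z in degrees. In form: [[[x, y, z], spin], ...]. A call has 1 to 12 rows; each row shifts and turns the commanded pose from where the row before left it, along the tool's axes as they then stand; what a row does not reach is not made up. A row lasts 1/10 s, in which the tool goes at most 50 mm and 8.59 degrees, less where a joint would pass 70% of its speed; a pose out of reach is approached as far as the arm can. A call with a gripper value outside its range is refused whole. OPENING is the finger opening in cm, from 0 to 8.54, set as the call begins (- or left out, the last holds). The fingers move at their own pace and stop on an object; FORCE is the grip in N (left out, the last holds). Time passes only in rows, so rows that do not move let the fingers close. It gives the time, the measured TCP pose, the force, the opening and the grip force at its end, in the units of the state.
- robot.state(): the state, without advancing time (a new reading comes with each control period).
- robot.grab_frame(name): name is "side" or "top"; returns a dict with "img" (480x640x3 uint8, blue, green, red), "intrinsics" (3x3 intrinsics, pixels), "camera_from_world" (4x4, takes a point from world to camera coordinates). Camera axes: x right, y up, looking along -z (the intrinsics and any distortion apply to the point x, -y, -z); pixel columns grow to the right and rows downward; lengths in m; the calibration is good to about 2 mm. A picture is of the moment at which its call begins. There is no depth.
- robot.finish_job(): hands the job in; it is judged then, once.
The state is a dict: "clock": time; "joints": joint angles; "dq": joint speeds; "effort": joint torques, N m; "ee_pos": TCP position; "eef_rot": TCP orientation; "ft_force": force on the tool from outside, world axes, zero at the start; "ft_torque": the same for the moment, N m; "finger_gap": opening from 0.0 (shut) to 1.0 (fully open); "grip_force": force on a finger pad.
Only numpy, scipy, OpenCV 4.12 (cv2) and the standard library are available. Lean on these libraries where they do the work, as an engineer would, in place of code of your own. Each camera call takes 0.05 s, during which the arm holds its last target. There are 200 camera calls.

## Working session

There is one attempt and no reset: what is moved stays moved. The work goes in short steps, Python scripts to look and compute and a shell command to move; the robot and the scene stay as the last step left them, time stands still between calls to the robot, and variables do not carry over. Pictures are saved under pics/ and viewed, at most 14 in all, crops included, and the job is handed in when it is done.

```bash
mkdir -p pics; cat > h.py <<'E'
import numpy as np, cv2
from station import robot
def grab(n,save=None):
    f=robot.grab_frame(n)
    if save: cv2.imwrite('pics/'+save,f['img'])
    return f
def ray(f,u,v):
    K=np.array(f['intrinsics']);T=np.array(f['camera_from_world'])
    d=np.linalg.inv(K)@[u,v,1.]; d=np.array([d[0],-d[1],-d[2]])
    R=T[:3,:3]; return -R.T@T[:3,3], R.T@d
def onplane(f,u,v,z):
    o,d=ray(f,u,v); return o+d*(z-o[2])/d[2]
def proj(f,p):
    K=np.array(f['intrinsics']);T=np.array(f['camera_from_world'])
    c=T[:3,:3]@p+T[:3,3]; q=K@[c[0],-c[1],-c[2]]; return q[:2]/q[2]
E
python3 - <<'E'
from h import *
for n in('top','side'):
    f=grab(n,n+'0.png'); print(n,f.keys(),np.round(f['intrinsics'],1).tolist(),np.round(ray(f,320,240),3).tolist())
s=robot.state(); print({k:np.round(v,3) for k,v in s.items()})
E
```

```text
top dict_keys(['img', 'intrinsics', 'camera_from_world']) [[439.5, 0.0, 322.8], [0.0, 439.5, 237.0], [0.0, 0.0, 1.0]] [[0.344, -0.006, 0.891], [0.167, 0.014, -0.986]]
side dict_keys(['img', 'intrinsics', 'camera_from_world']) [[445.7, 0.0, 331.0], [0.0, 445.7, 246.1], [0.0, 0.0, 1.0]] [[0.464, 0.723, 0.555], [0.053, -0.831, -0.555]]
{'clock': np.float64(0.1), 'joints': array([-1.433,  0.218,  1.615, -0.   ,  1.311, -0.112]), 'dq': array([-0.001, -0.001, -0.004,  0.001, -0.001,  0.001]), 'effort': array([-1.0000e-03, -3.9808e+01, -3.0497e+01, -0.0000e+00,  4.0000e-03,
        0.0000e+00]), 'ee_pos': array([ 0.154, -0.605,  0.23 ]), 'eef_rot': array([-3.139, -0.   ,  0.25 ]), 'ft_force': array([-0.271,  0.585,  0.245]), 'ft_torque': array([-0.051,  0.057, -0.036]), 'grip_force': np.float64(0.0), 'finger_gap': np.float64(1.0)}
```

View pics/top0.png

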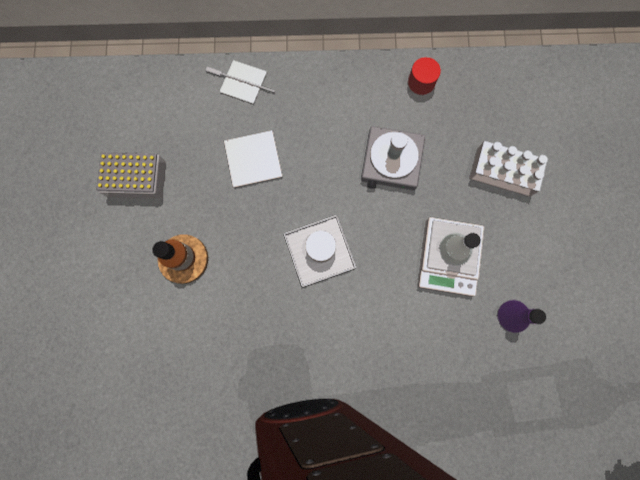

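View pics/side0.png

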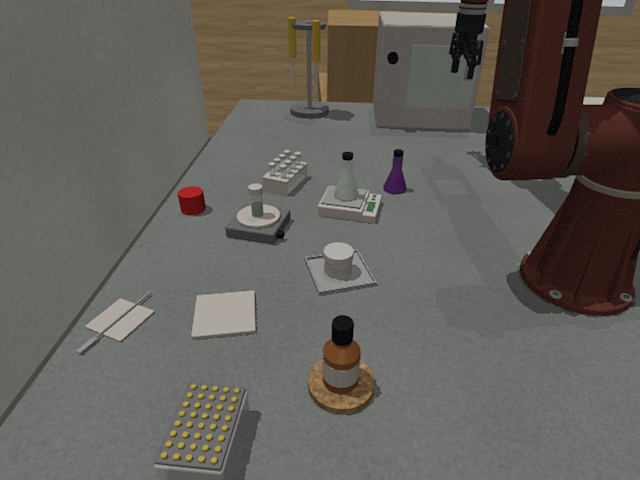

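Top view: the vial is on the stirrer (394,155), flask on the balance (455,250), jar in the tray (320,250), bottle on the cork (182,259), and the tile (253,159) is empty. It's a four-cycle, so I'll park the vial on the tile. Side view agrees.

```bash
python3 - <<'E'
from h import *
f=cv2.imread('pics/top0.png');s=cv2.imread('pics/side0.png')
def c(im,u,v,w=400,h=300,r=50):
    return cv2.resize(im[v-r*3//4:v+r*3//4,u-r:u+r],(w,h),interpolation=cv2.INTER_CUBIC)
a=np.vstack([np.hstack([c(f,394,155),c(f,455,255)]),np.hstack([c(f,320,250),c(f,182,257)])])
cv2.imwrite('pics/c1.png',a)
b=np.vstack([np.hstack([c(s,258,212),c(s,348,186)]),np.hstack([c(s,340,263),c(s,341,355,r=66)])])
cv2.imwrite('pics/c2.png',b)
E
```

```text
(no output)
```

View pics/c1.png

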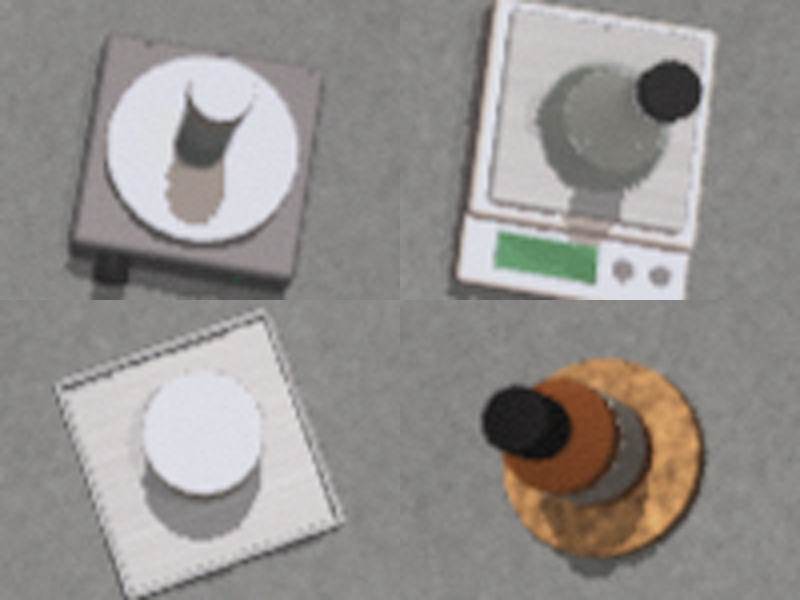

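View pics/c2.png

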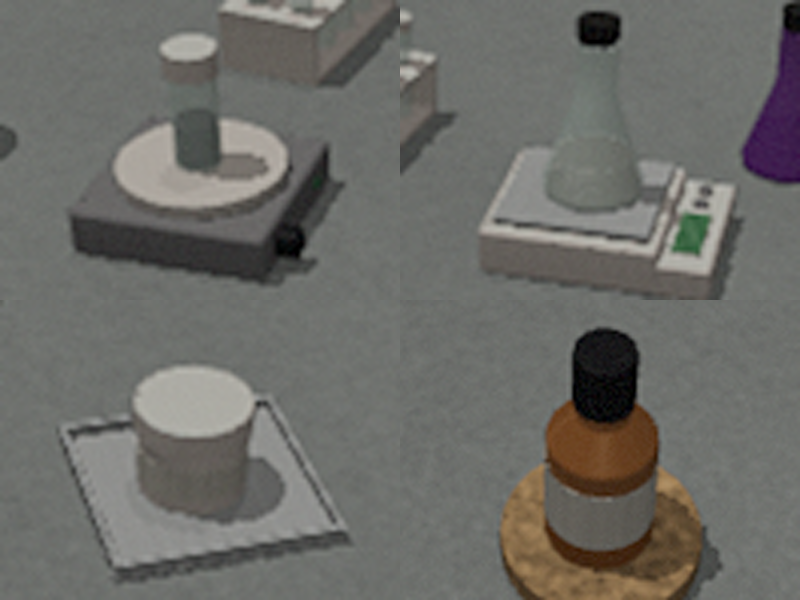

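```bash
cat > m.py <<'E'
from h import *
T=grab('top');S=grab('side')
def tri(a,b):
    o1,d1=ray(T,*a);o2,d2=ray(S,*b)
    A=np.c_[d1,-d2];t=np.linalg.lstsq(A,o2-o1,rcond=None)[0]
    p,q=o1+t[0]*d1,o2+t[1]*d2; return (p+q)/2,np.linalg.norm(p-q)
E
python3 - <<'E'
from m import *
k=.375
P=dict(stirrer=((394.6,155.1),.036),balance=((454.4,248.7),.036),tray=((319.7,251.6),.010),cork=((183,259.2),.014))
for n,((u,v),z) in P.items(): print(n,np.round(onplane(T,u-k,v-k,z)[:2],4))
# contour check for tile, plate, cork
def comp(mask,u,v):
    n,l=cv2.connectedComponents(mask.astype(np.uint8)); return (l==l[v,u]).astype(np.uint8)
im=T['img'];h=cv2.cvtColor(im,cv2.COLOR_BGR2HSV)
m=comp((im.min(2)>170),253,165);c=max(cv2.findContours(m,0,2)[0],key=cv2.contourArea);r=cv2.minAreaRect(c)
q=[onplane(T,*p,.009)[:2] for p in cv2.boxPoints(r)]
print('tile',r,np.round(np.mean(q,0),4),[np.round(np.linalg.norm(q[i]-q[i-1]),4) for i in range(4)])
m=comp((im.min(2)>170),375,155);c=max(cv2.findContours(m,0,2)[0],key=cv2.contourArea);(u,v),rr=cv2.minEnclosingCircle(c);print('plate',u,v,rr,onplane(T,u,v,.036).round(4),'dia should px',98/855*439.5/1)
m=((h[...,0]<20)&(h[...,1]>90)&(h[...,2]>80)).astype(np.uint8);m[:, :140]=0;m[:,230:]=0;m[:200]=0;m[300:]=0
c=np.vstack(cv2.findContours(m,0,2)[0]);(u,v),rr=cv2.minEnclosingCircle(c);print('cork',u,v,rr,onplane(T,u,v,.014).round(4))
O=dict(flask=((472,241),(348,155),.146),jar=((320.7,246.3),(338.2,251.5),.053),bottle=((161.7,250.5),(342.7,323.2),.132),vial=((399.5,140),(255.5,187),.108))
for n,(a,b,z) in O.items():
    a=np.array(a)-k;b=np.array(b)-k
    p,e=tri(a,b);print(n,'top',onplane(T,*a,z).round(4)[:2],'side',onplane(S,*b,z).round(4)[:2],'tri',p.round(4),round(e,4))
E
```

```text
stirrer [ 0.6621 -0.1484]
balance [ 0.4668 -0.2561]
tray [0.4705 0.0083]
cork [0.4604 0.2841]
tile ((252.16586303710938, 158.10731506347656), (47.353580474853516, 50.286983489990234), 77.90524291992188) [0.6724 0.1463] [np.float64(0.105), np.float64(0.1067), np.float64(0.1053), np.float64(0.1047)]
plate 394.4006652832031 153.46688842773438 24.030864715576172 [ 0.6647 -0.1489  0.036 ] dia should px 50.37543859649123
cork 182.1302490234375 258.6680603027344 25.30415153503418 [0.4608 0.2851 0.014 ]
flask top [ 0.4637 -0.2549] side [ 0.4625 -0.2491] tri [ 0.4633 -0.2557  0.1434] 0.0017
jar top [0.4746 0.0055] side [0.4744 0.0086] tri [0.4747 0.0056 0.0509] 0.0006
bottle top [0.461 0.283] side [0.4612 0.2877] tri [0.4614 0.2843 0.1287] 0.0003
vial top [ 0.6648 -0.1471] side [ 0.6617 -0.1455] tri [ 0.6634 -0.1471  0.1077] 0.0029
```

```bash
python3 -m handwheel '[[[0,0,0],7.15],[[0,0,0],7.15],[[3,-2.7,0],0],[[3.5,-3.2,0],0],[[3.5,-3.2,0],0],[[3.5,-3.2,0],0],[[3.5,-3.2,0],0],[[3.5,-3.2,0],0],[[3.5,-3.2,0],0],[[3.5,-3.2,0],0],[[3.5,-3.2,0],0],[[3.5,-3.2,0],0]]' 8.5 40; python3 -m handwheel '[[[3.5,-3.2,0],0],[[3.5,-3.2,0],0],[[3.5,-3.2,0],0],[[3,-2,0],0],[[0,0,0],0],[[0,0,0],0],[[0,0,0],0],[[0,0,0],0]]'
```

```text
clock: 1.4
ee_pos: [0.5006, -0.2889, 0.2312]
eef_rot: [3.141, -0.0, 0.0]
ft_force: [0.3, -1.1, -0.3]
finger_gap: 0.996
grip_force: 0.0
clock: 2.2
ee_pos: [0.6334, -0.1755, 0.2312]
eef_rot: [3.142, 0.001, -0.001]
ft_force: [1.0, 0.1, 0.6]
finger_gap: 0.992
grip_force: 0.0
```

```bash
python3 -m handwheel '[[[1.55,-1.4,0],0],[[1.55,-1.45,0],0],[[0,0,3],0],[[0,0,3],0],[[0,0,3],0],[[0,0,1],0],[[0,0,0],0],[[0,0,0],0],[[0,0,0],0]]'; python3 - <<'E'
from h import *
grab('top','t1.png');grab('side','s1.png')
a=np.hstack([cv2.resize(cv2.imread('pics/t1.png')[80:230,320:470],(400,400)),cv2.resize(cv2.imread('pics/s1.png')[90:240,180:330],(400,400))]);cv2.imwrite('pics/c3.png',a)
E
```

```text
clock: 3.1
ee_pos: [0.6672, -0.1466, 0.1341]
eef_rot: [3.14, -0.004, 0.0]
ft_force: [-0.2, -0.2, 1.3]
finger_gap: 0.998
grip_force: 0.0
```

View pics/c3.png

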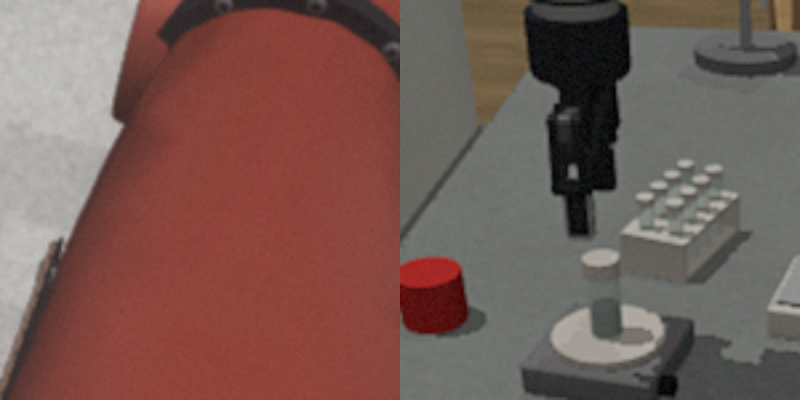

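The crop shows the fingers above the vial in the side view, with the tip near (247,178) and the cap at (255,187). The arm hides the top view, so I'll check alignment numerically.

```bash
python3 - <<'E'
from h import *
f=grab('side');e=robot.state()['ee_pos'];print(e)
for dz in(0,.013):print(proj(f,np.array([e[0],e[1]+.0425,e[2]+dz])),proj(f,np.array([e[0],e[1]+.05,e[2]+dz])))
print(proj(f,np.array([.664,-.147,.108])), (180+600-400)*0+180+(600-400)*.375,90+262*.375)
print(proj(f,np.array([e[0],e[1],.108])))
E
```

```text
[ 0.66659278 -0.14641599  0.13335666]
[248.08251206 184.65352848] [247.36051866 186.29433279]
[247.5271016  178.95926239] [246.79551935 180.57471508]
[254.18938952 186.26745339] 255.0 188.25
[252.9609604  186.34588353]
```

```bash
python3 -m handwheel '[[[-0.3,0,0],0],[[0,0,0],0],[[0,0,2.2],0],[[0,0,2],0],[[0,0,1.5],0],[[0,0,1],0],[[0,0,0.5],0],[[0,0,0],0],[[0,0,0],0]]'; python3 -m handwheel '[[[0,0,0],0],[[0,0,0],0],[[0,0,0],0],[[0,0,0],0],[[0,0,0],0],[[0,0,0],0],[[0,0,0],0],[[0,0,0],0],[[0,0,0],0],[[0,0,0],0]]' 2 30
```

```text
clock: 4.15
ee_pos: [0.6631, -0.1462, 0.0601]
eef_rot: [3.141, -0.001, 0.0]
ft_force: [-0.4, 0.5, -0.6]
finger_gap: 0.989
grip_force: 0.0
clock: 5.15
ee_pos: [0.6628, -0.1461, 0.0598]
eef_rot: [3.141, -0.001, 0.0]
ft_force: [-0.2, 0.0, 4.5]
finger_gap: 0.346
grip_force: 29.4
```

```bash
python3 -m handwheel '[[[0,0,-1],0],[[0,0,-2],0],[[0,0,-1],0],[[0.1,-1.5,0],0],[[0.1,-3,0],0],[[0.1,-4,0],0],[[0.1,-4,0],0],[[0.1,-4,0],0],[[0.1,-4,0],0],[[0.1,-4,0],0],[[0.1,-3,0],0],[[0.1,-1.5,0],0]]'; python3 -m handwheel '[[[0,0,0],0],[[0,0,0],0],[[0,0,0],0],[[0,0,0],0]]'
```

```text
clock: 6.35
ee_pos: [0.6699, 0.1479, 0.0982]
eef_rot: [-3.141, 0.002, 0.004]
ft_force: [0.0, -0.3, -0.7]
finger_gap: 0.347
grip_force: 29.7
clock: 6.75
ee_pos: [0.6715, 0.1422, 0.0992]
eef_rot: [3.141, 0.0, -0.002]
ft_force: [0.4, 0.0, -0.6]
finger_gap: 0.342
grip_force: 29.7
```

```bash
python3 -m handwheel '[[[0.1,-0.4,1.5],0],[[0,0,2],0],[[0,0,1.5],0],[[0,0,0.8],0],[[0,0,0.4],0],[[0,0,0.2],0],[[0,0,0.1],0],[[0,0,0],0],[[0,0,0],0],[[0,0,0],0]]'
```

```text
clock: 7.75
ee_pos: [0.6728, 0.1481, 0.035]
eef_rot: [-3.141, -0.001, 0.0]
ft_force: [-0.3, -0.1, -0.4]
finger_gap: 0.342
grip_force: 29.7
```

```bash
python3 -m handwheel '[[[0,0,0.15],0],[[0,0,0],0],[[0,0,0],0]]';python3 -m handwheel '[[[0,0,0],0],[[0,0,0],0],[[0,0,0],0],[[0,0,0],0],[[0,0,0],0],[[0,0,0],0],[[0,0,0],0]]' 8.5;  python3 -m handwheel '[[[0,0,-1],0],[[0,0,-3],0],[[0,0,-4],0],[[0,0,-4],0],[[0,0,-4],0],[[0,0,-3],0],[[0,2,0],0],[[0,4,0],0],[[0,5,0],0],[[0,5,0],0],[[0,5,0],0],[[0,4,0],0]]'; python3 -m handwheel '[[[-1,2,0],0],[[-3,3,0],0],[[-4,3,0],0],[[-4,2,0],0],[[-4,1,0],0],[[-3,0.5,0],0],[[-1.5,0,0],0],[[0,0,0],0],[[0,0,0],0],[[0,0,0],0]]'
python3 - <<'E'
from h import *
f=grab('top','t2.png');cv2.imwrite('pics/x.png',cv2.resize(f['img'][100:220,180:300],(480,480)))
E
```

```text
clock: 8.05
ee_pos: [0.6724, 0.148, 0.0329]
eef_rot: [-3.142, -0.0, 0.0]
ft_force: [0.4, 0.2, -0.3]
finger_gap: 0.344
grip_force: 29.7
clock: 8.75
ee_pos: [0.6723, 0.148, 0.0328]
eef_rot: [-3.142, 0.0, 0.0]
ft_force: [-0.6, -0.7, 0.1]
finger_gap: 0.992
grip_force: 0.0
clock: 9.95
ee_pos: [0.6712, -0.1055, 0.222]
eef_rot: [3.141, 0.001, -0.001]
ft_force: [0.4, -0.2, -0.0]
finger_gap: 0.996
grip_force: 0.0
clock: 10.95
ee_pos: [0.468, -0.2172, 0.2228]
eef_rot: [3.142, -0.0, 0.001]
ft_force: [0.3, -1.2, -0.2]
finger_gap: 0.997
grip_force: 0.0
```

View pics/t2.png

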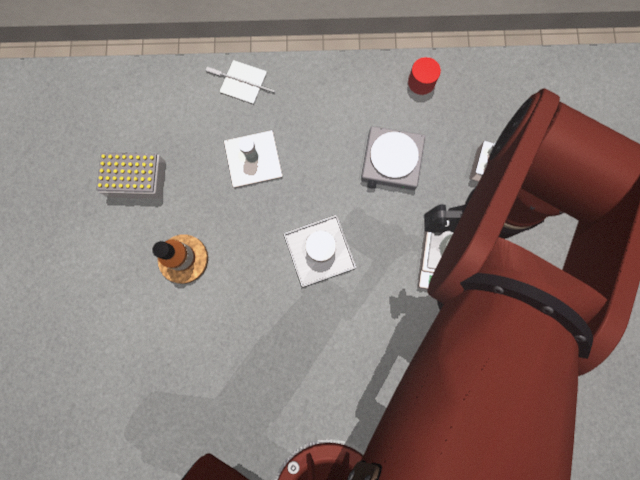

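The vial stands upright on the tile near (250,152), and the stirrer plate at (395,155) is free. Next is the flask.

```bash
python3 -m handwheel '[[[-0.2,2,0],0],[[-0.2,1.75,0],0],[[0,0,0],0],[[0,0,2],0],[[0,0,2],0],[[0,0,1],0],[[0,0,0],0],[[0,0,0],0],[[0,0,0],0]]'; python3 - <<'E'
from h import *
f=robot.grab_frame('top');im=f['img'];n,l=cv2.connectedComponents((im.min(2)>170).astype(np.uint8))
m=(l==l[155,394]).astype(np.uint8);c=max(cv2.findContours(m,0,1)[0],key=cv2.contourArea);(u,v),a,t=cv2.fitEllipse(c);print(u,v,a,onplane(f,u,v,.036).round(4))
n,l=cv2.connectedComponents((robot.grab_frame('top')['img'].min(2)>150).astype(np.uint8));m=(l==l[155,394]);print(m.sum(),m.nonzero()[1].min(),m.nonzero()[1].max(),m.nonzero()[0].min(),m.nonzero()[0].max())
E
```

```text
clock: 11.9
ee_pos: [0.4643, -0.255, 0.174]
eef_rot: [3.14, -0.002, 0.0]
ft_force: [0.2, -0.2, -0.4]
finger_gap: 0.999
grip_force: 0.0
394.3695068359375 153.83836364746094 (45.35589599609375, 47.882381439208984) [ 0.664  -0.1488  0.036 ]
71600 50 527 50 391
```

```bash
python3 -m handwheel '[[[0,0,2],0],[[0,0,2],0],[[0,0,1.5],0],[[0,0,1],0],[[0,0,0.5],0],[[0,0,0],0],[[0,0,0],0]]'; python3 -m handwheel '[[[0,0,0],0],[[0,0,0],0],[[0,0,0],0],[[0,0,0],0],[[0,0,0],0],[[0,0,0],0],[[0,0,0],0],[[0,0,0],0],[[0,0,0],0],[[0,0,0],0]]' 1.5 50; python3 -m handwheel '[[[0,0,-1],0],[[0,0,-2],0],[[0,0,-1],0],[[0,0,0],0],[[0,0,0],0],[[0,0,0],0],[[0,0,0],0]]'
```

```text
clock: 12.7
ee_pos: [0.464, -0.2549, 0.1035]
eef_rot: [3.141, -0.001, 0.0]
ft_force: [0.6, 0.3, 0.6]
finger_gap: 0.998
grip_force: 0.0
clock: 13.7
ee_pos: [0.4636, -0.2548, 0.103]
eef_rot: [3.141, -0.0, 0.0]
ft_force: [-0.2, -1.2, 1.0]
finger_gap: 0.292
grip_force: 49.3
clock: 14.4
ee_pos: [0.4627, -0.254, 0.1417]
eef_rot: [-3.14, 0.002, 0.0]
ft_force: [-0.4, 0.3, -2.1]
finger_gap: 0.295
grip_force: 49.1
```

```bash
python3 -m handwheel '[[[1,-0.5,0],0],[[2.5,-1.3,0],0],[[3.5,-1.9,0],0],[[3.5,-1.9,0],0],[[3.5,-1.9,0],0],[[3,-1.6,0],0],[[2,-1,0],0],[[1,-0.4,0],0],[[0,0,0],0],[[0,0,0],0],[[0,0,0],0],[[0,0,0],0]]'
```

```text
clock: 15.6
ee_pos: [0.6625, -0.1502, 0.1428]
eef_rot: [-3.142, 0.001, -0.001]
ft_force: [0.5, 1.1, -1.8]
finger_gap: 0.296
grip_force: 49.3
```

```bash
python3 -m handwheel '[[[0,-0.15,1],0],[[0,0,1.2],0],[[0,0,0.8],0],[[0,0,0.5],0],[[0,0,0.3],0],[[0,0,0.1],0],[[0,0,0],0],[[0,0,0],0],[[0,0,0],0]]'
```

```text
clock: 16.5
ee_pos: [0.6638, -0.1481, 0.1044]
eef_rot: [3.141, -0.001, 0.0]
ft_force: [-0.1, 0.1, -2.2]
finger_gap: 0.289
grip_force: 49.4
```

```bash
python3 -m handwheel '[[[0,0,0.12],0],[[0,0,0],0],[[0,0,0],0]]'; python3 -m handwheel '[[[0,0,0],0],[[0,0,0],0],[[0,0,0],0],[[0,0,0],0],[[0,0,0],0],[[0,0,0],0],[[0,0,0],0]]' 8.5;  python3 -m handwheel '[[[0,0,-1],0],[[0,0,-2.5],0],[[0,0,-3.5],0],[[0,0,-3],0],[[-1,-1,0],0],[[-3,-2.5,0],0],[[-3.5,-2.9,0],0],[[-3.5,-2.9,0],0],[[-3.5,-2.9,0],0],[[-3,-2.2,0],0],[[-1.5,-1,0],0],[[0,0,0],0]]'; python3 -m handwheel '[[[0,0,2],0],[[0,0,3],0],[[0,0,3],0],[[0,0,1.5],0],[[0,0,0],0],[[0,0,0],0],[[0,0,0],0],[[0,0,0],0]]'
python3 - <<'E'
from h import *
grab('top','t3.png');grab('side','s3.png')
E
```

```text
clock: 16.8
ee_pos: [0.6638, -0.1481, 0.1031]
eef_rot: [3.141, -0.001, 0.0]
ft_force: [0.0, -0.8, -0.7]
finger_gap: 0.287
grip_force: 49.3
clock: 17.5
ee_pos: [0.6634, -0.148, 0.1026]
eef_rot: [-3.142, 0.0, 0.0]
ft_force: [1.3, -0.2, -0.8]
finger_gap: 0.997
grip_force: 0.0
clock: 18.7
ee_pos: [0.4717, 0.0073, 0.2032]
eef_rot: [-3.141, -0.0, 0.002]
ft_force: [0.5, -0.1, -0.2]
finger_gap: 0.995
grip_force: 0.0
clock: 19.5
ee_pos: [0.4749, 0.0056, 0.1092]
eef_rot: [3.141, -0.003, 0.0]
ft_force: [0.2, 0.2, -0.7]
finger_gap: 0.993
grip_force: 0.0
```

View pics/s3.png

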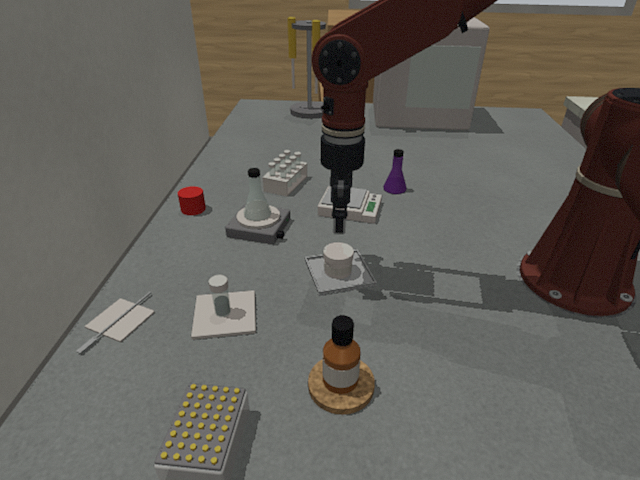

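The flask is upright on the stirrer (255,205), the vial is on the tile (219,295), and the gripper is above the jar (338,260). Next I descend and grasp the jar.

```bash
python3 -m handwheel '[[[0,-0.1,2],0],[[0,0,2.5],0],[[0,0,2],0],[[0,0,1.5],0],[[0,0,1],0],[[0,0,0.5],0],[[0,0,0],0],[[0,0,0],0]]'; python3 -m handwheel '[[[0,0,0],0],[[0,0,0],0],[[0,0,0],0],[[0,0,0],0],[[0,0,0],0],[[0,0,0],0],[[0,0,0],0],[[0,0,0],0]]' 4.5 50; python3 -m handwheel '[[[0,0,-1],0],[[0,0,-2.5],0],[[0,0,-3],0],[[0,0,-1.5],0],[[0,0,0],0],[[0,0,0],0],[[0,0,0],0]]'
```

```text
clock: 20.4
ee_pos: [0.4742, 0.0069, 0.0133]
eef_rot: [3.141, -0.001, 0.0]
ft_force: [0.1, 0.3, -0.6]
finger_gap: 0.994
grip_force: 0.0
clock: 21.2
ee_pos: [0.4742, 0.0068, 0.0137]
eef_rot: [3.141, -0.001, 0.0]
ft_force: [-1.6, -1.0, 5.1]
finger_gap: 0.689
grip_force: 53.2
clock: 21.9
ee_pos: [0.4719, 0.0072, 0.0912]
eef_rot: [-3.141, 0.003, 0.0]
ft_force: [-0.3, 0.7, -2.2]
finger_gap: 0.689
grip_force: 54.2
```

```bash
python3 -m handwheel '[[[-0.1,1,0],0],[[-0.1,2.5,0],0],[[-0.1,4,0],0],[[-0.1,4,0],0],[[-0.1,4,0],0],[[-0.1,4,0],0],[[-0.1,3.5,0],0],[[0,2.3,0],0],[[0,1,0],0],[[0,0,0],0],[[0,0,0],0],[[0,0,0],0]]';python3 -m handwheel '[[[0,0,0],0],[[0,0,0],0]]'
```

```text
clock: 23.1
ee_pos: [0.466, -0.2545, 0.0921]
eef_rot: [-3.14, 0.001, 0.002]
ft_force: [-0.7, 0.5, -2.1]
finger_gap: 0.69
grip_force: 54.3
clock: 23.3
ee_pos: [0.4665, -0.2551, 0.0926]
eef_rot: [-3.141, 0.0, 0.002]
ft_force: [-0.4, -0.5, -2.7]
finger_gap: 0.687
grip_force: 54.3
```

```bash
python3 -m handwheel '[[[0,0,1.2],0],[[0,0,1.5],0],[[0,0,0.9],0],[[0,0,0.5],0],[[0,0,0.2],0],[[0,0,0.1],0],[[0,0,0],0],[[0,0,0],0],[[0,0,0],0]]'
```

```text
clock: 24.2
ee_pos: [0.4668, -0.2564, 0.0491]
eef_rot: [3.141, -0.001, 0.0]
ft_force: [0.5, 0.3, -1.9]
finger_gap: 0.685
grip_force: 54.3
```

Now lower until the force shows contact, release, and go to the bottle at (0.461, 0.284), keeping the TCP high.

```bash
python3 -m handwheel '[[[0,0,0.15],0],[[0,0,0.05],0],[[0,0,0],0],[[0,0,0],0]]'; python3 -m handwheel '[[[0,0,0],0],[[0,0,0],0],[[0,0,0],0],[[0,0,0],0],[[0,0,0],0],[[0,0,0],0],[[0,0,0],0]]' 8.5;  python3 -m handwheel '[[[0,0,-1],0],[[0,0,-3],0],[[0,0,-4],0],[[0,0,-4],0],[[0,0,-4],0],[[0,0,-2],0],[[0,-2,0],0],[[0,-4,0],0],[[0,-5,0],0],[[0,-5,0],0],[[0,-5,0],0],[[0,-5,0],0]]'; python3 -m handwheel '[[[0,-5,0],0],[[0,-5,0],0],[[0,-5,0],0],[[0,-5,0],0],[[0,-4,0],0],[[0,-2,0],0],[[0,-1,0],0],[[0,0,0],0],[[0,0,0],0],[[0,0,0],0]]'
python3 - <<'E'
from h import *
f=grab('top','t4.png')
E
```

```text
clock: 24.6
ee_pos: [0.4665, -0.2561, 0.0468]
eef_rot: [3.142, -0.0, 0.0]
ft_force: [-0.9, 0.7, 0.3]
finger_gap: 0.688
grip_force: 54.5
clock: 25.3
ee_pos: [0.4665, -0.2561, 0.0466]
eef_rot: [3.142, -0.0, 0.0]
ft_force: [0.0, -0.6, 0.1]
finger_gap: 0.995
grip_force: 0.0
clock: 26.5
ee_pos: [0.4661, 0.0057, 0.2276]
eef_rot: [3.141, -0.002, -0.0]
ft_force: [0.8, 0.1, -0.2]
finger_gap: 0.99
grip_force: 0.0
clock: 27.5
ee_pos: [0.4665, 0.2727, 0.2266]
eef_rot: [3.141, 0.0, -0.001]
ft_force: [-0.5, -0.4, 0.4]
finger_gap: 0.996
grip_force: 0.0
```

View pics/t4.png

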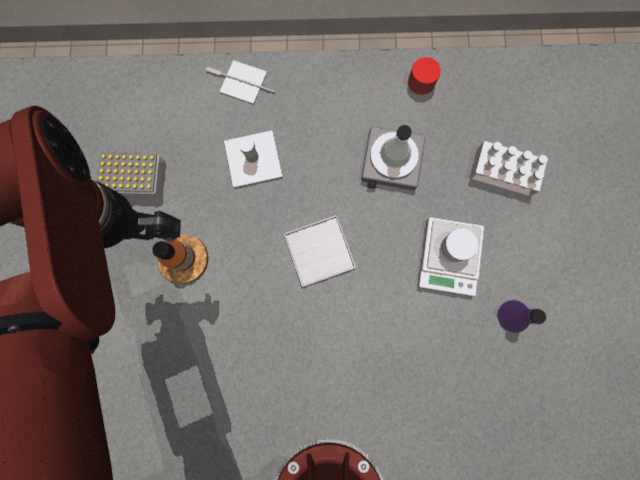

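The jar sits on the pan (461,244), the flask is on the stirrer, and the tray (320,251) is empty. Now the bottle.

```bash
python3 - <<'E'
from h import *
f=robot.grab_frame('top');im=f['img']
n,l=cv2.connectedComponents((im.min(2)>160).astype(np.uint8))
m=(l==l[251,320]).astype(np.uint8);r=cv2.minAreaRect(np.argwhere(m)[:,::-1].astype(np.float32));print(r)
q=[onplane(f,*p,.006)[:2] for p in cv2.boxPoints(r)];print(np.mean(q,0).round(4),[np.linalg.norm(q[i]-q[i-1]).round(4) for i in range(4)])
n,l=cv2.connectedComponents((im.min(2)>195).astype(np.uint8));m=(l==l[244,461]);p=np.argwhere(m)[:,::-1];print(len(p),p.min(0),p.max(0),onplane(f,*((p.min(0)+p.max(0))/2),.086).round(4))
E
python3 -m handwheel '[[[-0.5,-1.1,0],0],[[0,0,2],0],[[0,0,2],0],[[0,0,1],0],[[0,0,0],0],[[0,0,0],0],[[0,0,0],0],[[0,0,0],0]]'
```

```text
((319.4682922363281, 250.0113067626953), (57.10991287231445, 58.186195373535156), 70.34617614746094)
[0.4743 0.0081] [np.float64(0.117), np.float64(0.1197), np.float64(0.1177), np.float64(0.1171)]
2033 [423 218] [483 278] [ 0.4603 -0.2397  0.086 ]
clock: 28.4
ee_pos: [0.4621, 0.2853, 0.1779]
eef_rot: [-3.141, -0.002, 0.0]
ft_force: [0.0, 0.8, 0.4]
finger_gap: 0.995
grip_force: 0.0
```

```bash
python3 -m handwheel '[[[0,0,2.2],0],[[0,0,2],0],[[0,0,2],0],[[0,0,1.2],0],[[0,0,0.6],0],[[0,0,0],0],[[0,0,0],0]]'; python3 -m handwheel '[[[0,0,0],0],[[0,0,0],0],[[0,0,0],0],[[0,0,0],0],[[0,0,0],0],[[0,0,0],0],[[0,0,0],0],[[0,0,0],0],[[0,0,0],0],[[0,0,0],0]]' 1.8 60; python3 -m handwheel '[[[0,0,-1],0],[[0,0,-2],0],[[0,0,-1],0],[[0,0,0],0],[[0,0,0],0],[[0,0,0],0],[[0,0,0],0]]'
```

```text
clock: 29.1
ee_pos: [0.4621, 0.2853, 0.0975]
eef_rot: [-3.141, -0.001, 0.0]
ft_force: [0.4, -0.1, -0.1]
finger_gap: 1.002
grip_force: 0.0
clock: 30.1
ee_pos: [0.4618, 0.2854, 0.0972]
eef_rot: [-3.141, -0.001, 0.0]
ft_force: [-0.4, 1.5, 4.7]
finger_gap: 0.337
grip_force: 59.1
clock: 30.8
ee_pos: [0.4605, 0.2845, 0.1355]
eef_rot: [3.141, 0.002, 0.0]
ft_force: [-0.3, 0.4, -2.4]
finger_gap: 0.334
grip_force: 59.3
```

To the tray: dx +1.2, dy −27.7 (tool y +27.7). Final TCP z is about 0.0862.

```bash
python3 -m handwheel '[[[0.1,1,0],0],[[0.1,2.5,0],0],[[0.2,3.5,0],0],[[0.2,4,0],0],[[0.2,4,0],0],[[0.2,4,0],0],[[0.1,4,0],0],[[0,2.5,0],0],[[0,1.5,0],0],[[0,0.7,0],0],[[0,0,0],0],[[0,0,0],0]]';python3 -m handwheel '[[[0,0,0],0],[[0,0,0],0]]'
```

```text
clock: 32.0
ee_pos: [0.4722, 0.0083, 0.1365]
eef_rot: [-3.141, 0.0, 0.0]
ft_force: [0.3, 1.0, -2.4]
finger_gap: 0.342
grip_force: 59.7
clock: 32.2
ee_pos: [0.4723, 0.0087, 0.1365]
eef_rot: [-3.141, 0.0, 0.002]
ft_force: [-1.3, -0.3, -2.3]
finger_gap: 0.337
grip_force: 59.7
```

```bash
python3 -m handwheel '[[[0,0,1.2],0],[[0,0,1.7],0],[[0,0,1],0],[[0,0,0.5],0],[[0,0,0.3],0],[[0,0,0.1],0],[[0,0,0],0],[[0,0,0],0],[[0,0,0],0]]'
```

```text
clock: 33.1
ee_pos: [0.4729, 0.0079, 0.0892]
eef_rot: [3.141, -0.001, 0.0]
ft_force: [0.4, 0.2, -1.5]
finger_gap: 0.335
grip_force: 59.7
```

```bash
python3 -m handwheel '[[[0,0,0.2],0],[[0,0,0.1],0],[[0,0,0],0],[[0,0,0],0]]'; python3 -m handwheel '[[[0,0,0],0],[[0,0,0],0],[[0,0,0],0],[[0,0,0],0],[[0,0,0],0],[[0,0,0],0],[[0,0,0],0]]' 8.5;  python3 -m handwheel '[[[0,0,-1],0],[[0,0,-2.5],0],[[0,0,-3],0],[[0,0,-2],0],[[1,-0.7,0],0],[[3,-2,0],0],[[3.7,-2.6,0],0],[[3.7,-2.6,0],0],[[3.7,-2.6,0],0],[[3,-2.1,0],0],[[1.5,-1,0],0],[[0.4,-0.4,0],0]]'; python3 -m handwheel '[[[0,0,0],0],[[0,0,2],0],[[0,0,2],0],[[0,0,0],0],[[0,0,0],0],[[0,0,0],0],[[0,0,0],0]]'
```

```text
clock: 33.5
ee_pos: [0.4728, 0.0079, 0.0861]
eef_rot: [3.141, -0.001, 0.0]
ft_force: [-1.1, 0.1, 2.0]
finger_gap: 0.338
grip_force: 60.2
clock: 34.2
ee_pos: [0.4724, 0.008, 0.0856]
eef_rot: [-3.142, 0.0, 0.0]
ft_force: [0.9, 0.5, -0.4]
finger_gap: 0.994
grip_force: 0.0
clock: 35.4
ee_pos: [0.6735, 0.1497, 0.169]
eef_rot: [-3.141, 0.001, 0.002]
ft_force: [1.0, 0.1, -0.7]
finger_gap: 1.0
grip_force: 0.0
clock: 36.1
ee_pos: [0.6732, 0.1479, 0.1324]
eef_rot: [-3.141, -0.003, -0.0]
ft_force: [0.3, -0.2, 0.8]
finger_gap: 0.996
grip_force: 0.0
```

Descend 9.9 to 0.033, grip, lift.

```bash
python3 -m handwheel '[[[0,0,2],0],[[0,0,2.5],0],[[0,0,2.3],0],[[0,0,1.6],0],[[0,0,1],0],[[0,0,0.5],0],[[0,0,0],0],[[0,0,0],0]]'; python3 -m handwheel '[[[0,0,0],0],[[0,0,0],0],[[0,0,0],0],[[0,0,0],0],[[0,0,0],0],[[0,0,0],0],[[0,0,0],0],[[0,0,0],0],[[0,0,0],0],[[0,0,0],0]]' 2 30; python3 -m handwheel '[[[0,0,-1],0],[[0,0,-2.5],0],[[0,0,-2.5],0],[[0,0,-1],0],[[0,0,0],0],[[0,0,0],0],[[0,0,0],0],[[0,0,0],0]]'
```

```text
clock: 36.9
ee_pos: [0.6734, 0.1481, 0.0328]
eef_rot: [-3.141, -0.002, 0.0]
ft_force: [0.0, 0.4, 0.3]
finger_gap: 0.998
grip_force: 0.0
clock: 37.9
ee_pos: [0.6727, 0.148, 0.032]
eef_rot: [-3.142, -0.001, 0.0]
ft_force: [-0.8, -0.2, 3.3]
finger_gap: 0.344
grip_force: 29.3
clock: 38.7
ee_pos: [0.6711, 0.1478, 0.0996]
eef_rot: [3.141, 0.003, 0.0]
ft_force: [-0.3, 0.0, -0.8]
finger_gap: 0.343
grip_force: 29.7
```

```bash
python3 -m handwheel '[[[-1,-0.6,0],0],[[-2.5,-1.6,0],0],[[-3.5,-2.3,0],0],[[-3.5,-2.3,0],0],[[-3.5,-2.3,0],0],[[-3.3,-2.1,0],0],[[-2.3,-1.5,0],0],[[-1,-0.7,0],0],[[-0.5,-0.3,0],0],[[0,0,0],0],[[0,0,0],0],[[0,0,0],0]]';python3 -m handwheel '[[[0,0,0],0]]'
```

```text
clock: 39.9
ee_pos: [0.4626, 0.2844, 0.1018]
eef_rot: [-3.142, -0.001, -0.001]
ft_force: [-0.1, 0.4, -0.9]
finger_gap: 0.344
grip_force: 29.7
clock: 40.0
ee_pos: [0.4623, 0.2844, 0.1017]
eef_rot: [-3.142, -0.0, -0.001]
ft_force: [-0.2, 0.5, -0.8]
finger_gap: 0.346
grip_force: 29.7
```

Target z is about 0.0375. Descend 6.1, then settle.

```bash
python3 -m handwheel '[[[-0.1,0,1.5],0],[[0,0,2],0],[[0,0,1.4],0],[[0,0,0.7],0],[[0,0,0.4],0],[[0,0,0.2],0],[[0,0,0],0],[[0,0,0],0],[[0,0,0],0]]'
```

```text
clock: 40.9
ee_pos: [0.4609, 0.2853, 0.0404]
eef_rot: [-3.141, -0.001, 0.0]
ft_force: [0.1, 0.3, -0.6]
finger_gap: 0.344
grip_force: 29.7
```

```bash
python3 -m handwheel '[[[0,0,0.2],0],[[0,0,0.07],0],[[0,0,0],0],[[0,0,0],0]]'; python3 -m handwheel '[[[0,0,0],0],[[0,0,0],0],[[0,0,0],0],[[0,0,0],0],[[0,0,0],0],[[0,0,0],0],[[0,0,0],0]]' 8.5;  python3 -m handwheel '[[[0,0,-1],0],[[0,0,-3],0],[[0,0,-4],0],[[0,0,-4],0],[[0,0,-4],0],[[0,0,-3],0],[[-2,-3,0],0],[[-2,-4,0],0],[[-2,-4,0],0],[[-2,-4,0],0],[[-2,-4,0],0],[[0,0,0],0]]'
python3 - <<'E'
from h import *
print(robot.state()['ee_pos'])
t=grab('top','t5.png')['img'];s=grab('side','s5.png')['img']
cv2.imwrite('pics/c5.png',np.hstack([cv2.resize(t[80:300,120:500],(400,232)),cv2.resize(s[130:430,150:410],(400,462))[:232]]))
cv2.imwrite('pics/v5.png',np.vstack([cv2.resize(t[110:310,80:500],(798,380)),cv2.resize(s[140:420,160:410],(798,894))[0:1]]))
E
```

```text
clock: 41.3
ee_pos: [0.4605, 0.285, 0.0371]
eef_rot: [-3.141, -0.0, 0.0]
ft_force: [0.1, 0.3, 0.3]
finger_gap: 0.342
grip_force: 29.7
clock: 42.0
ee_pos: [0.4603, 0.2849, 0.0369]
eef_rot: [3.142, 0.0, 0.0]
ft_force: [0.6, 0.9, 0.3]
finger_gap: 0.993
grip_force: 0.0
clock: 43.2
ee_pos: [0.3575, 0.4791, 0.2279]
eef_rot: [-3.138, 0.0, 0.006]
ft_force: [-0.5, -0.3, 0.2]
finger_gap: 0.993
grip_force: 0.0
[0.35747919 0.47913437 0.22791323]
```

View pics/t5.png

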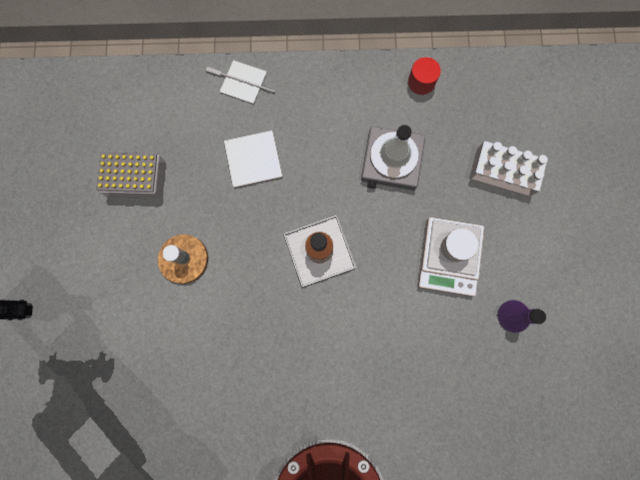

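View pics/s5.png

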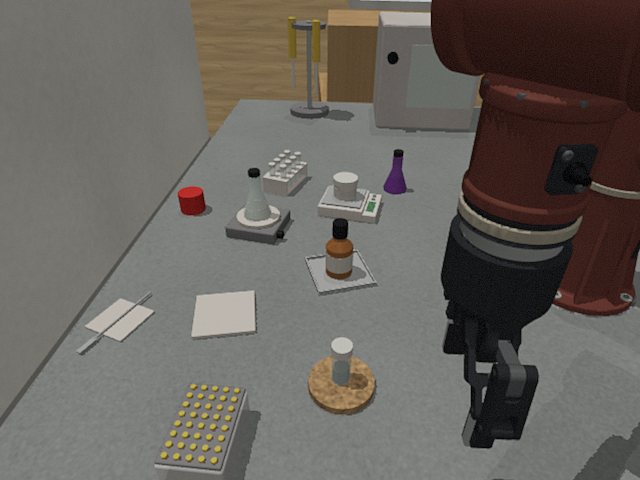

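Everything is placed: flask at (404,132), jar at (461,244), bottle at (319,242), vial cap at (171,254), and the tile is empty. One numerical check of the tops against the stations, using the top view only:

```bash
python3 - <<'E'
from h import *
f=grab('top')
S=dict(flask=((404,132.3),.146,(.663,-.1486)),jar=((461.5,244),.086,(.467,-.256)),bottle=((319,241.5),.121,(.4725,.008)),vial=((171,253.5),.086,(.4606,.2848)))
for n,((u,v),z,s) in S.items(): print(n,((onplane(f,u,v,z)[:2]-s)*1000).round(1))
E
```

```text
flask [-0.1 -1.1]
jar [0.5 0.2]
bottle [-0.4 -1.3]
vial [ 0.7 -2.6]
```

```bash
python3 -c "
from station import robot
print(robot.finish_job())"
```

```text
the job is handed in; nothing more can be done
None
```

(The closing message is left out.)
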